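# Snap a top link's quick hook onto its cross pin

## Robot

A 6-joint arm with a two-finger parallel gripper is mounted at the origin on the work surface; the furniture and walls round the work are solid. World frame = base frame: x ahead of the robot, y to its left, z up, the work surface at z = 0. Lengths are in m, angles in rad, forces in N, time in s.
With the tool pointing down it reaches from about 0.25 to 0.775 m from the base axis. Payload 4 kg.
Tool frame: the origin (TCP) lies between the finger pads; the fingertips stand 19 mm ahead of it and the grasp point (between the pads) is the TCP (robot.tip_reach is the y of the fingertips in the tool frame, in m); y points along the fingers, x is the direction in which the jaws open and shut, and the axes are right-handed (so a half turn about y gives the same grasp; the last joint's range is limited). The gripper opens to 94 mm and grips with 3 to 60 N. Pads are 16 mm wide; open, the fingers measure 119 mm over their backs; the gripper's body (75 mm by 177 mm) begins 78 mm behind the grasp point.
Start: joints at [1.083, 0.087, 1.371, -0, 1.684, -0.103], TCP at [0.206, 0.51, 0.225] pointing down, gripper open.
Joint ranges: [-3.1, 3.1], [-0.76, 2.03], [0.27, 2.55], [-1.08, 4.22], [0.17, 2.65], [-2.57, 2.57]. Speed limits (rad/s): [2.79, 2.79, 3.14, 3.14, 3.14, 3.14].

## Interface

Orientations are given as [roll, pitch, yaw] about the fixed x, y, z axes, in that order (R = Rz(yaw) Ry(pitch) Rx(roll)).
In Python, from bench import robot, imaging, order gives the robot as it stands.
- The arm moves only by the tool send_rows, never from a script. Its argument "moves" is text: rows parted by semicolons, each of 5 numbers parted by spaces: the gripper's target within -1 to 1 (shut at 1, half-way at 0, fully open at -1), then the shift along the tool's x, y, z in m, then the turn about the tool's y in degrees. In form: fingers tx ty tz roll; .... A call has exactly 10 rows; each row shifts and turns the commanded pose from where the row before left it, along the tool's axes as they then stand; what a row does not reach is not made up. A row lasts 1/12 s, in which the tool goes at most 41.7 mm and 7.16 degrees, less where a joint would pass 70% of its speed; a pose out of reach is approached as far as the arm can. A call with a gripper value outside its range is refused whole. The fingers move at their own pace and stop on an object; the grip force is fixed at half the most. Time passes only in rows, so rows that do not move let the fingers close, or fill a call up. It gives the time, the measured TCP pose, the force and the opening at its end, in the units of the state.
- robot.get_obs(): the state, without advancing time (a new reading comes with each control period).
- imaging.snapshot(name): name is "side" or "top"; returns a dict with "image" (384x512x3 uint8, red, green, blue), "mtx" (3x3 intrinsics, pixels), "R" (3x3) and "t" (3): a world point X has camera coordinates R X + t. Camera axes: x right, y down, z forward; pixel columns grow to the right and rows downward; lengths in m; the calibration is good to about 2 mm. A picture is of the moment at which its call begins. There is no depth.
- order.close_job(): hands the job in, once; it reports no verdict.
Trained networks look in a picture, given as the dict that the camera call returned (one of the last four; its "shot" number tells which), for a name from the list of things; names that differ only in an ending like _2 or _b are one class to them, and where a whole thing is asked for, a point or a joint stands for the part that bears it (a point fixed in the world has none). Each returns a list of dicts, best first, with "conf" (0 to 1); they miss things now and then, are a little off and sometimes report something else, mostly with a low value. They report only what shows in the picture. A call takes as long as a camera call.
- imaging.recognise(picture, target): "centre" ([column, row] in pixels, amid what is visible of it).
- imaging.landmark_of(picture, target): "centre" ([column, row] in pixels: a listed point, or the origin of a listed thing).
The state is a dict: "time": time; "joint_positions": joint angles; "qvel": joint speeds; "joint_torque": joint torques, N m; "tool_pos": TCP position; "ee_rot": TCP orientation; "wrist_force": force on the tool from outside, world axes, zero at the start; "wrist_torque": the same for the moment, N m; "width": finger opening in m.
Only numpy, scipy, OpenCV 4.12 (cv2) and the standard library are available. Lean on these libraries where they do the work, as an engineer would, in place of code of your own. Each camera call takes 0.05 s, during which the arm holds its last target.

## Task

Couple the raised top link on the bench frame: slide its hook out along the link until the hook's mouth comes over the cross pin between the blue lugs, then swing it down and push it onto the pin until the pin is fully home in the throat and the red sprung latch has snapped shut behind it. Let go, and leave the oil can and the loose nut where they are.

Things in the scene. Friction and masses are not known exactly. Their poses are not given: they have to be found in the camera images.
- frame: dark grey bench frame fixed to the bench: flat base bar 455 x 80 x 10 mm with two dark grey lugs that carry the top link's hinge. Origin on the bench under the hinge; x runs level along the bar from the hinge to the cross pin, y across the bar, z up. The link: dark tube, 38 mm thick, 180 mm long from the hinge; a bright 25 mm rod slides out of it and carries the steel hook.
- pivot (a point): centre of the hinge of the link, 110 mm above the bench, in the link's middle plane
- cross_pin (a point): centre of the cross pin's bush, a steel cylinder 25 mm thick, between two blue upright lugs (50 mm clear gap, tops 134 mm above the bench). 110 mm above the bench like the pivot; lies level, square to the bar, 290 to 335 mm from the pivot; fixed during the run.
- throat (a point): point in the hook where the centre of a seated pin lies, on the link's centre line; x outward along the link, z to the handle. Hook 30 mm thick, 96 mm long, back at z +27 mm, lower edge of the mouth at z -55 mm (mouth opens to -z). Throat 31 mm wide, widening to 62 mm at the lower edge: it centres itself on the pin from about 15 mm off.
- handle (a point): middle of the top face of the yellow strap handle on the hook's back (throat frame: x -5 mm, z +75 mm). Flat bar 72 mm long along the link, 22 mm wide, 6 mm thick, on two flat upright posts 42 mm high; their outer faces lie 36 mm either way along x from this point. Pinch it across the 22 mm, push a post's outer face along the link, or press its top.
- link (a joint): angle of the link above level, rad: 0 level (hook down on the pin), starts 0.34 to 0.50. The hinge is stiff, so the link stays where it is left: about 4 N at the handle pushes it down, 10 N lifts it.
- hook (a joint): how far the rod with the hook is slid out, m: 0 to 0.085, starts at 0 to 0.012. Pivot to throat measures 0.26 m plus this value. Stays where it is left; about 3 N along the link moves it.
- latch (a joint): angle of the red sprung latch across the hook's mouth, rad: 0 shut; the pin pushes its 11 mm wide tongue inward (positive, about 0.45 to let the pin by; takes about 10 N down on the handle). It springs shut once the pin is past it and cannot open outward.
- nut: loose brown hex nut, 24 x 28 x 13 mm, lying flat; origin at the middle of its underside. To be left alone.
- oil_can: loose small red oil can with a thin spout, 56 x 59 x 156 mm, standing; origin at the middle of its underside. To be left alone.

How it is judged:
On the way:
1. the pin pushes the latch inward out of its way (value of joint latch above 0.15 rad).
At the end, for the whole second after the job is handed in: The pin lies home in the hook's throat (centre within 8 mm of the seat), the latch is shut behind it (under 0.06 rad), and the link is at rest (distance between throat and cross_pin below 0.008 m and value of joint latch below 0.06 rad and not (velocity of joint link above 0.02 rad/s or velocity of joint link below -0.02 rad/s)); the robot touches nothing.
It fails at once if the oil can or the nut is shifted by more than 40 mm (distance of any of nut, oil_can from where it was at the start of the episode above 0.04 m).
It also fails if it takes over 40 s, if anything falls off the work surface, if the arm or the gripper's body presses on something with over 40 N, if the wrist force passes 120 N, or if a joint passes its speed limit or range.

## Working session

There is one attempt and no reset: what is moved stays moved. The work goes in short steps, Python scripts to look and compute and a tool call to move; the robot and the scene stay as the last step left them, time stands still between calls to the robot, and variables do not carry over. Pictures are saved under pics/ and viewed, and the job is handed in when it is done.

Besides the shell and the picture viewer there is one more tool, called after ">>>" as name(argument=value, ...) on one line, values as JSON. send_rows: Moves the arm, as the interface text tells. Its arguments: {"type":"object","properties":{"moves":{"type":"string"}},"required":["moves"]}

```bash
mkdir -p pics; ls; cat > h.py <<'E'
import numpy as np, cv2
from bench import robot, imaging, order
def snap(name,fn):
    p=imaging.snapshot(name); cv2.imwrite('pics/'+fn,cv2.cvtColor(p['image'],cv2.COLOR_RGB2BGR)); return p
def tri(ps,uvs):
    A=[]
    for p,(u,v) in zip(ps,uvs):
        P=p['mtx']@np.c_[p['R'],p['t']]
        A+= [u*P[2]-P[0], v*P[2]-P[1]]
    A=np.array(A); x=np.linalg.svd(A)[2][-1]; return x[:3]/x[3]
def onz(p,uv,z):
    d=p['R'].T@np.linalg.solve(p['mtx'],[uv[0],uv[1],1]); c=-p['R'].T@p['t']
    return c+d*(z-c[2])/d[2]
def proj(p,X):
    q=p['mtx']@(p['R']@np.array(X)+p['t']); return q[:2]/q[2]
E
python3 - <<'E'
from h import *
s=snap('side','s1.png');t=snap('top','t1.png')
for n in ['pivot','cross_pin','throat','handle','frame','nut','oil_can']:
    a=imaging.landmark_of(s,n);b=imaging.landmark_of(t,n)
    for l,x in(('s',a),('t',b)): print(n,l,[(np.round(k['centre'],1).tolist(),round(k['conf'],2)) for k in x[:2]])
    if a and b: print('   ',tri([s,t],[a[0]['centre'],b[0]['centre']]).round(4))
o=robot.get_obs();print(o)
E
```

```text
pics
pivot s [([259.0, 210.6], 0.81)]
pivot t [([217.2, 187.5], 0.92)]
    [0.4733 0.0399 0.1149]
cross_pin s [([253.2, 162.7], 0.6)]
cross_pin t [([330.4, 209.1], 0.86)]
    [ 0.4153 -0.2442  0.1173]
throat s [([252.9, 131.3], 0.82)]
throat t [([315.9, 202.9], 0.59)]
    [ 0.4194 -0.192   0.2222]
handle s [([254.7, 110.6], 0.59)]
handle t [([306.6, 188.3], 0.85)]
    [ 0.4316 -0.1589  0.2868]
frame s [([261.9, 254.9], 0.65)]
frame t [([220.6, 196.4], 0.91)]
    [ 0.4703  0.0379 -0.0018]
nut s []
nut t []
oil_can s [([279.5, 305.1], 0.84)]
oil_can t [([155.9, 188.1], 0.7)]
    [0.4896 0.2188 0.0063]
{'time': 0.8, 'joint_positions': array([ 1.08289446e+00,  8.71502165e-02,  1.37068953e+00, -2.40462076e-05,
        1.68362401e+00, -1.03084816e-01]), 'qvel': array([-1.03361759e-03, -1.71416691e-03,  3.25530261e-04,  3.08507801e-05,
       -4.34996232e-04,  9.36371405e-05]), 'joint_torque': array([ 5.01496470e-04, -3.39992881e+01, -3.02578998e+01,  7.19668949e-02,
        2.34957912e-02, -1.07363360e-05]), 'tool_pos': array([0.20647211, 0.50978272, 0.22453843]), 'ee_rot': array([-1.57083336e+00, -1.25755500e-04,  1.18597657e+00]), 'wrist_force': array([-0.04260899, -0.05398548,  0.4751495 ]), 'wrist_torque': array([-0.01418718,  0.0016386 ,  0.02656309]), 'width': 0.09412063598898536}
```

View pics/s1.png

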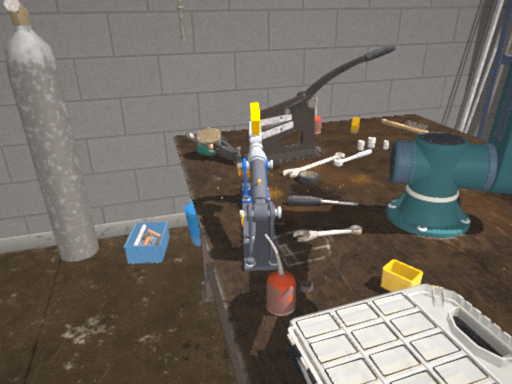

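View pics/t1.png

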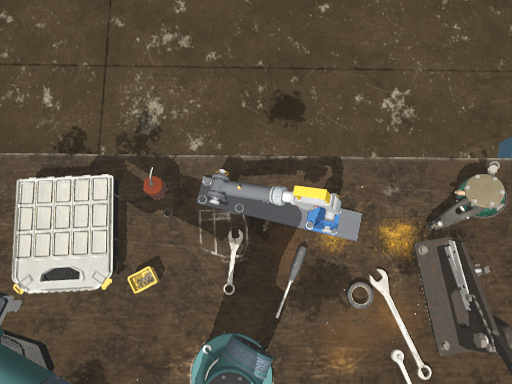

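The link points away to the right in the top view, from the hinge at about (205,187) to the hook at about (325,205). The yellow handle is at (312,193), and the can is at (152,185). I'll raise the tool and turn it first.

>>> send_rows(moves="-1 0 -0.018 0 7; -1 0 -0.018 0 7; -1 0 -0.018 0 7; -1 0 -0.018 0 7; -1 0 -0.018 0 7; -1 0 -0.018 0 7; -1 0 -0.018 0 7; -1 0 -0.018 0 7; -1 0 -0.018 0 7; -1 0 -0.018 0 7")

```text
time: 1.63
tool_pos: [0.2064, 0.5097, 0.4055]
ee_rot: [-1.571, -0.0, -0.042]
wrist_force: [0.8, -0.5, -0.3]
width: 0.094
```

```bash
python3 - <<'E'
from h import *
import json
R={}
S=[]
for i in range(2):
    s=snap('side','s2.png');t=snap('top','t2.png')
    for n in ['pivot','cross_pin','throat','handle','nut','oil_can']:
        a=imaging.landmark_of(s,n);b=imaging.landmark_of(t,n)
        if a and b: print(n,a[0]['centre'],b[0]['centre'],tri([s,t],[a[0]['centre'],b[0]['centre']]).round(4), onz(t,b[0]['centre'],.11).round(4), onz(s,a[0]['centre'],.11).round(4))
        else: print(n,a,b)
print('cams',-s['R'].T@s['t'],-t['R'].T@t['t'])
o=robot.get_obs();print(o['time'],o['tool_pos'],o['ee_rot'])
im=cv2.imread('pics/t2.png')[150:260,170:400];cv2.imwrite('pics/t2z.png',cv2.resize(im,None,fx=3.4,fy=3.4,interpolation=cv2.INTER_CUBIC))
E
```

```text
pivot [259.6, 211.0] [220.3, 187.9] [0.4718 0.0328 0.1105] [0.4697 0.0336 0.11  ] [0.4737 0.0302 0.11  ]
cross_pin [{'centre': [253.6, 163.7], 'conf': 0.87}] []
throat [{'centre': [255.1, 135.6], 'conf': 0.61}] []
handle [255.8, 108.9] [309.1, 190.5] [ 0.4268 -0.1638  0.2894] [ 0.465 -0.193  0.11 ] [ 0.2258 -0.8996  0.11  ]
nut [306.1, 287.9] [171.0, 213.7] [ 0.4186  0.1756 -0.0031] [0.4023 0.156  0.11  ] [0.4749 0.305  0.11  ]
oil_can [281.2, 305.2] [156.6, 190.6] [0.4842 0.2169 0.0028] [0.4612 0.195  0.11  ] [0.5259 0.3315 0.11  ]
pivot [260.4, 211.7] [219.8, 187.2] [0.4722 0.0346 0.1101] [0.4715 0.0349 0.11  ] [0.473  0.0339 0.11  ]
cross_pin [253.5, 160.1] [332.7, 211.2] [ 0.4109 -0.2494  0.1224] [ 0.4121 -0.2517  0.11  ] [ 0.4032 -0.2822  0.11  ]
throat [] [{'centre': [317.9, 205.0], 'conf': 0.63}, {'centre': [329.3, 213.3], 'conf': 0.57}, {'centre': [309.3, 189.8], 'conf': 0.34}, {'centre': [172.6, 212.8], 'conf': 0.21}]
handle [256.5, 110.8] [307.8, 189.5] [ 0.4279 -0.161   0.2858] [ 0.4676 -0.1898  0.11  ] [ 0.2322 -0.8647  0.11  ]
nut [304.6, 288.1] [171.6, 214.0] [ 0.4193  0.1737 -0.0051] [0.4016 0.1545 0.11  ] [0.4774 0.3047 0.11  ]
oil_can [279.2, 306.1] [155.6, 188.4] [0.4897 0.2197 0.0045] [0.4669 0.1978 0.11  ] [0.5294 0.3325 0.11  ]
cams [0.67801501 0.76846375 0.5156019 ] [ 0.2489335  -0.02472381  1.15933575]
3.0333 [0.2064612  0.50977474 0.40448506] [-1.57076646e+00  1.36334248e-05 -3.57258473e-02]
```

View pics/t2z.png

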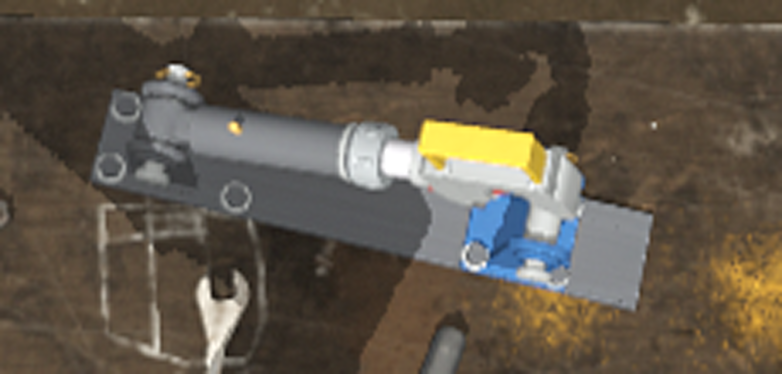

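The zoom shows the bar corners at about (115,90), (652,213), (637,310) and (93,182). The handle's top strap is at (420-545, 120-180), and the blue lugs are around (520,240). I'll get the yaw from the bar corners.

```bash
python3 - <<'E'
from h import *
t=snap('top','t3.png'); s=snap('side','s3.png')
c=[onz(t,(170+(a+.5)/3.4-.5,150+(b+.5)/3.4-.5),.01)[:2] for a,b in[(115,90),(652,213),(637,310),(93,182)]]
c=np.array(c);print(c.round(4)); print(np.linalg.norm(c[0]-c[1]),np.linalg.norm(c[1]-c[2]),np.linalg.norm(c[2]-c[3]))
d=(c[1]-c[0])+(c[2]-c[3]);d/=np.linalg.norm(d);print('dir',d,np.degrees(np.arctan2(d[1],d[0])))
m=c.mean(0);n=np.array([-d[1],d[0]])
for nm,p in dict(piv=(.472,.0355),pin=(.4135,-.248),han=(.4288,-.1612)).items(): print(nm,(np.array(p)-m)@d,(np.array(p)-m)@n)
for nme in['cross_pin','pivot','handle','throat']:
    print(nme,[(x['centre'],onz(t,x['centre'],.11).round(4)) for x in imaging.landmark_of(t,nme)[:1]],imaging.landmark_of(s,nme)[:1])
im=cv2.imread('pics/s3.png')[80:280,200:310];cv2.imwrite('pics/s3z.png',cv2.resize(im,None,fx=3,fy=3,interpolation=cv2.INTER_CUBIC))
E
```

```text
[[ 0.524   0.0869]
 [ 0.4252 -0.3532]
 [ 0.3462 -0.3374]
 [ 0.4469  0.1027]]
0.45109048388846623 0.08056784492497607 0.45152170957197435
dir [-0.22112344 -0.97524583] -102.77502667768108
piv -0.16480338223867333 -3.182787624983474e-05
pin 0.12461453112206135 0.00560478688069992
han 0.03658000465937011 0.0013325333196719698
cross_pin [([331.8, 212.1], array([ 0.4097, -0.2494,  0.11  ]))] [{'centre': [252.8, 164.4], 'conf': 0.91}]
pivot [([217.5, 185.6], array([0.4756, 0.0408, 0.11  ]))] [{'centre': [257.5, 211.1], 'conf': 0.86}]
handle [([304.8, 191.3], array([ 0.4628, -0.182 ,  0.11  ]))] [{'centre': [255.4, 108.4], 'conf': 0.93}]
throat [([320.1, 202.6], array([ 0.4339, -0.2204,  0.11  ]))] [{'centre': [253.3, 133.7], 'conf': 0.58}]
```

View pics/s3z.png

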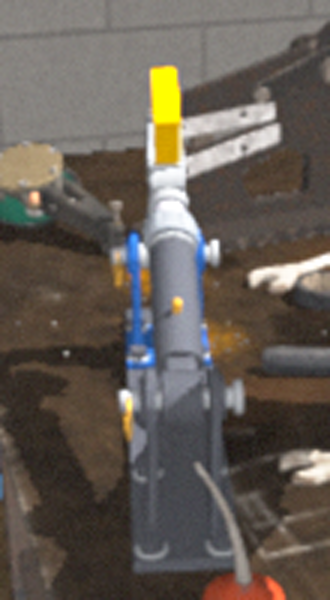

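>>> send_rows(moves="-1 0 0 0 5.4; -1 0 0 0 5.4; -1 0.02 0 -0.034 0; -1 0.02 0 -0.034 0; -1 0.02 0 -0.034 0; -1 0.02 0 -0.034 0; -1 0.02 0 -0.034 0; -1 0.02 0 -0.034 0; -1 0.02 0 -0.034 0; -1 0.02 0 -0.034 0")

```text
time: 4.37
tool_pos: [0.3018, 0.2073, 0.4047]
ee_rot: [-1.57, -0.001, -0.223]
wrist_force: [1.0, 0.2, 0.1]
width: 0.0938
```

>>> send_rows(moves="-1 0.02 0 -0.034 0; -1 0.02 0 -0.034 0; -1 0.02 0 -0.034 0; -1 0.02 0 -0.034 0; -1 0.02 0 -0.034 0; -1 0.02 0 -0.034 0; -1 0.02 0 -0.034 0; -1 0.02 0 -0.034 0; -1 0.02 0 -0.034 0; -1 0 0 0 0")

```text
time: 5.2
tool_pos: [0.4105, -0.1349, 0.402]
ee_rot: [-1.572, 0.003, -0.232]
wrist_force: [0.2, 0.4, -1.8]
width: 0.0939
```

>>> send_rows(moves="-1 0.012 0 -0.011 0; -1 0.011 0 -0.011 0; -1 0 0.012 0 0; -1 0 0.012 0 0; -1 0 0.012 0 0; -1 0 0.012 0 0; -1 0 0 0 0; -1 0 0 0 0; -1 0 0 0 0; -1 0 0 0 0")

```text
time: 6.03
tool_pos: [0.4272, -0.1558, 0.3577]
ee_rot: [-1.571, -0.002, -0.224]
wrist_force: [0.2, 0.7, -0.0]
width: 0.094
```

```bash
python3 - <<'E'
from h import *
t=snap('top','t4.png'); s=snap('side','s4.png')
for nme in['handle','throat','cross_pin']:
    print(nme,imaging.landmark_of(t,nme)[:1],imaging.landmark_of(s,nme)[:1])
o=robot.get_obs();print(o['tool_pos'],o['ee_rot'],proj(s,o['tool_pos']),proj(t,o['tool_pos']))
im=cv2.imread('pics/s4.png')[40:190,180:330];a=cv2.resize(im,(600,600),interpolation=cv2.INTER_CUBIC)
cv2.imwrite('pics/s4z.png',a)
E
```

```text
handle [{'centre': [309.3, 192.8], 'conf': 0.57}] [{'centre': [256.8, 110.0], 'conf': 0.76}]
throat [{'centre': [317.1, 204.4], 'conf': 0.84}] [{'centre': [255.3, 132.2], 'conf': 0.79}]
cross_pin [{'centre': [328.8, 211.2], 'conf': 0.82}] [{'centre': [255.5, 161.7], 'conf': 0.66}]
[ 0.42700602 -0.1559337   0.35654761] [-1.57073019e+00 -1.62697191e-04 -2.24250942e-01] [255.41452697  81.27080655] [310.19785413 184.12276078]
```

View pics/s4z.png

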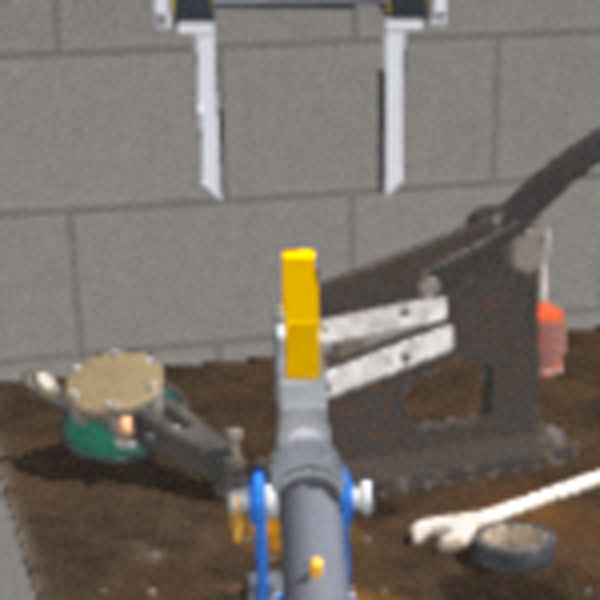

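View pics/t4.png

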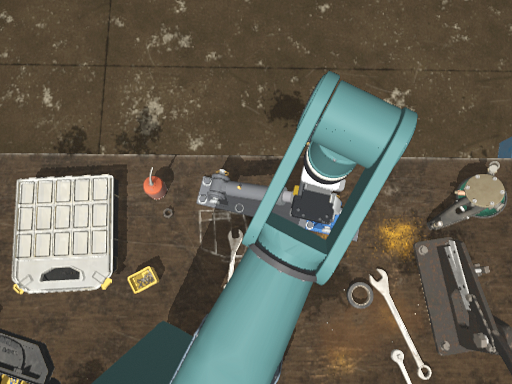

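The jaws straddle the yellow handle with about equal clearance: fingers at zoom x 210 and 393, handle at 302. I'll go down and close.

>>> send_rows(moves="-1 0 0.02 -0.003 0; -1 0 0.02 -0.003 0; -1 0 0.02 0 0; -1 0 0.017 0 0; -1 0 0 0 0; 1 0 0 0 0; 1 0 0 0 0; 1 0 0 0 0; 1 0 0 0 0; 1 0 0 0 0")

```text
time: 7.27
tool_pos: [0.426, -0.1619, 0.2806]
ee_rot: [-1.571, -0.002, -0.224]
wrist_force: [0.4, -0.4, 0.2]
width: 0.0645
```

```bash
python3 - <<'E'
from h import *
s=snap('side','s5.png')
o=robot.get_obs();print(o['tool_pos'],o['ee_rot'],o['width'],o['wrist_force'])
im=cv2.imread('pics/s5.png')[40:190,180:330];a=cv2.resize(im,(600,600),interpolation=cv2.INTER_CUBIC)
cv2.imwrite('pics/s5z.png',a)
E
```

```text
[ 0.42596066 -0.16189757  0.28033823] [-1.57110465e+00 -1.56207613e-03 -2.24187823e-01] 0.059864512632073215 [ 0.45491799 -0.04316045 -0.26080055]
```

View pics/s5z.png

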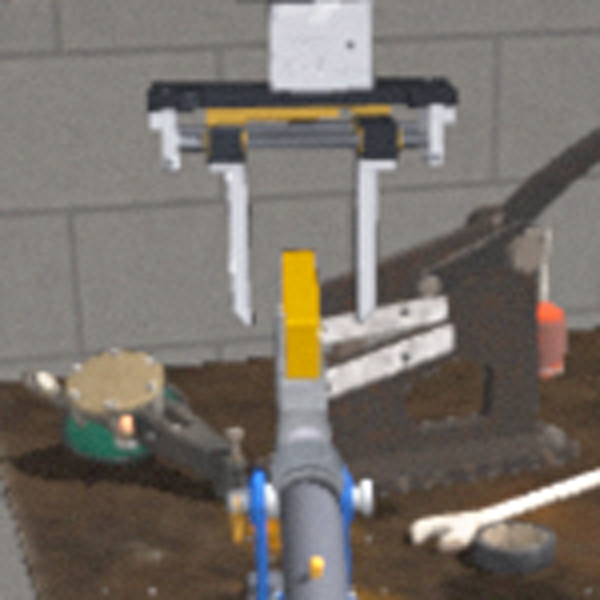

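The bar is midway between the closing fingers.

>>> send_rows(moves="1 0 0 0 0; 1 0 0 0 0; 1 0 0 0 0; 1 0 0 0 0; 1 0 0 0 0; 1 0 0 0 0; 1 0 0 0 0; 1 0 0 0 0; 1 0 0 0 0; 1 0 0 0 0")

```text
time: 8.15
tool_pos: [0.4277, -0.1623, 0.2794]
ee_rot: [-1.571, -0.005, -0.224]
wrist_force: [6.0, -0.9, -2.2]
width: 0.0217
```

```bash
python3 - <<'E'
from h import *
o=robot.get_obs();p=o['tool_pos'];print(p,o['width'],o['wrist_force'])
d=np.array([-.2211,-.9752]);r=p[:2]-np.array([.472,.0355]);print(r@d, r@np.array([-d[1],d[0]]))
E
```

```text
[ 0.42771656 -0.16225617  0.27941909] 0.021735621360762205 [ 6.02438687 -0.8954867  -2.16526405]
0.20264288548666656 0.0005386767227045716
```

Gripped. Now slide the hook out by about 27 mm along the link, at an angle of about 0.44 rad.

>>> send_rows(moves="1 0 -0.0015 -0.003 0; 1 0 -0.0015 -0.003 0; 1 0 -0.0015 -0.003 0; 1 0 -0.0015 -0.003 0; 1 0 -0.0015 -0.003 0; 1 0 -0.0015 -0.003 0; 1 0 -0.0015 -0.003 0; 1 0 -0.0015 -0.003 0; 1 0 0 0 0; 1 0 0 0 0")

```text
time: 8.98
tool_pos: [0.4223, -0.1855, 0.29]
ee_rot: [-1.57, -0.003, -0.224]
wrist_force: [6.9, -1.6, -6.5]
width: 0.0215
```

```bash
python3 - <<'E'
from h import *
s=snap('side','s6.png');t=snap('top','t6.png')
o=robot.get_obs();p=o['tool_pos'];print(o['time'],p,o['width'],o['wrist_force'])
for n in ['handle','throat','cross_pin','pivot']:
  print(n,imaging.landmark_of(s,n)[:1],imaging.landmark_of(t,n)[:1])
im=cv2.imread('pics/s6.png')[40:190,180:330];a=cv2.resize(im,(400,400),interpolation=cv2.INTER_CUBIC)
b=cv2.imread('pics/t6.png')[150:260,190:360];b=cv2.resize(b,(618,400),interpolation=cv2.INTER_CUBIC)
cv2.imwrite('pics/z6.png',cv2.resize(np.hstack([a,b]),None,fx=.78,fy=.78))
E
```

```text
9.0833 [ 0.42232324 -0.18555206  0.28999987] 0.021236789128748986 [ 7.65139922 -1.55899709 -6.77590383]
handle [] [{'centre': [320.2, 192.4], 'conf': 0.77}]
throat [{'centre': [255.2, 127.1], 'conf': 0.88}] [{'centre': [328.6, 204.5], 'conf': 0.61}]
cross_pin [] []
pivot [{'centre': [256.9, 213.3], 'conf': 0.67}] [{'centre': [217.6, 188.3], 'conf': 0.7}]
```

View pics/z6.png

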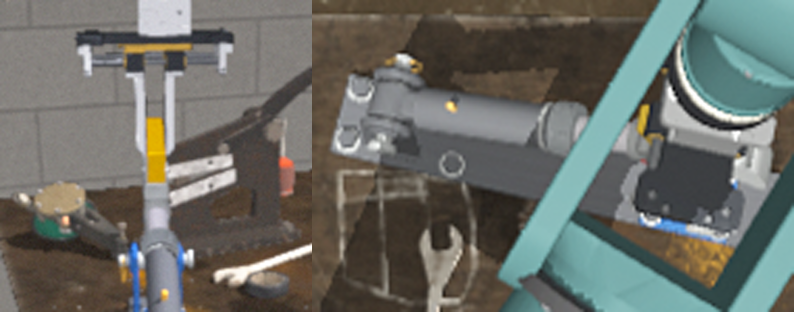

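```bash
python3 - <<'E'
from h import *
t=snap('top','x.png');s=snap('side','x2.png')
d=np.array([-.2211,-.9752]); n=np.array([-d[1],d[0]])
tp=[(217.2,187.5),(220.3,187.9),(219.8,187.2),(217.5,185.6),(217.6,188.3)]
tc=[(330.4,209.1),(332.7,211.2),(331.8,212.1),(328.8,211.2)]
sp=[(259,210.6),(259.6,211),(260.4,211.7),(257.5,211.1),(256.9,213.3)]
sc=[(253.2,162.7),(253.6,163.7),(253.5,160.1),(252.8,164.4),(255.5,161.7)]
P=np.mean([onz(t,x,.11) for x in tp],0);C=np.mean([onz(t,x,.11) for x in tc],0)
print('top',P,C,(C-P)[:2]@d,(C-P)[:2]@n)
P2=np.mean([onz(s,x,.11) for x in sp],0);C2=np.mean([onz(s,x,.11) for x in sc],0)
print('side',P2,C2,(C2-P2)[:2]@d)
X=tri([s,t],[(255.2,127.1),(328.6,204.5)]);print('throat',X,(X[:2]-P[:2])@d,X[2]-.11,np.hypot((X[:2]-P[:2])@d,X[2]-.11))
# handle consistent: fit pivot to initial handle obs/throat
for th in (.40,.42,.44,.46):
  for h in ((.4277,-.1623,.2835),(.4223,-.1855,.294)):
    a=(np.array(h[:2])-P[:2])@d; z=h[2]-.11
    # rotate to link frame
    print(th, round(np.cos(th)*a+np.sin(th)*z+.005,4), round(-np.sin(th)*a+np.cos(th)*z-.075,4))
E
```

```text
top [0.47120663 0.03825006 0.11      ] [ 0.41278688 -0.24726513  0.11      ] 0.2913510147413028 0.006156473370548435
side [0.47634716 0.0320269  0.11      ] [ 0.40773405 -0.26293335  0.11      ] 0.30281559187854984
throat [ 0.41093411 -0.21840108  0.22660076] 0.26361244378225945 0.11660076278315475 0.28824860519778484
0.4 0.2616 0.0049
0.4 0.2876 0.0053
0.42 0.2631 -0.0002
0.42 0.2891 -0.0004
0.44 0.2646 -0.0054
0.44 0.2906 -0.0061
0.46 0.2659 -0.0106
0.46 0.2919 -0.0118
```

The rod shows more bright length and the handle is still gripped. The throat radius is about 0.289 m, against a pin distance of about 0.291 to 0.295 m. I'll swing down along the arc, adding 2-3 mm of slide.

>>> send_rows(moves="1 0 0.0047 -0.0045 0; 1 0 0.0047 -0.0045 0; 1 0 0.0047 -0.0045 0; 1 0 0.0058 -0.0037 0; 1 0 0.0058 -0.0037 0; 1 0 0.0058 -0.0037 0; 1 0 0.006 -0.0032 0; 1 0 0.006 -0.0032 0; 1 0 0.006 -0.0032 0; 1 0 0 0 0")

```text
time: 10.42
tool_pos: [0.4147, -0.2189, 0.2418]
ee_rot: [-1.57, -0.005, -0.224]
wrist_force: [7.0, -0.9, -3.1]
width: 0.0215
```

```bash
python3 - <<'E'
from h import *
s=snap('side','s7.png');t=snap('top','t7.png')
o=robot.get_obs();p=o['tool_pos'];print(o['time'],p,o['width'],o['wrist_force'])
for n in ['handle','throat','cross_pin']:
  print(n,imaging.landmark_of(s,n)[:1],imaging.landmark_of(t,n)[:1])
im=cv2.imread('pics/s7.png')[60:210,180:330];a=cv2.resize(im,(400,400),interpolation=cv2.INTER_CUBIC)
b=cv2.imread('pics/t7.png')[150:260,190:360];b=cv2.resize(b,(618,400),interpolation=cv2.INTER_CUBIC)
cv2.imwrite('pics/z7.png',cv2.resize(np.hstack([a,b]),None,fx=.78,fy=.78))
E
```

```text
10.5167 [ 0.41469108 -0.2189254   0.24177148] 0.021571990042106574 [ 6.45845809 -1.19930636 -1.82348745]
handle [{'centre': [254.1, 119.2], 'conf': 0.92}] [{'centre': [330.4, 200.2], 'conf': 0.61}]
throat [{'centre': [252.6, 141.9], 'conf': 0.77}] [{'centre': [334.7, 210.5], 'conf': 0.84}]
cross_pin [{'centre': [255.3, 164.3], 'conf': 0.57}] [{'centre': [329.6, 211.0], 'conf': 0.55}]
```

View pics/z7.png

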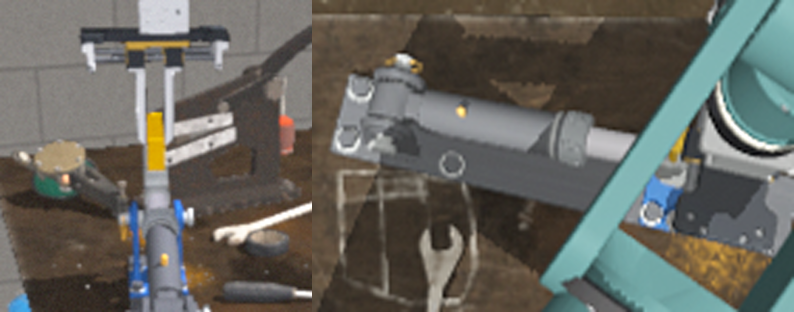

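>>> send_rows(moves="1 0 0.0047 -0.0021 0; 1 0 0.0047 -0.0021 0; 1 0 0.0047 -0.0021 0; 1 0 0.0047 -0.0021 0; 1 0 0.0048 -0.0018 0; 1 0 0.0048 -0.0018 0; 1 0 0.0048 -0.0018 0; 1 0 0.0048 -0.0018 0; 1 0 0 0 0; 1 0 0 0 0")

```text
time: 11.65
tool_pos: [0.4116, -0.2329, 0.2056]
ee_rot: [-1.568, -0.007, -0.223]
wrist_force: [6.7, 2.8, 4.2]
width: 0.0212
```

```bash
python3 - <<'E'
from h import *
s=snap('side','s8.png');t=snap('top','t8.png')
o=robot.get_obs();p=o['tool_pos'];print(o['time'],p,o['width'],o['wrist_force'])
for n in ['handle','throat','cross_pin']:
  print(n,imaging.landmark_of(s,n)[:1],imaging.landmark_of(t,n)[:1])
im=cv2.imread('pics/s8.png')[60:210,180:330];a=cv2.resize(im,(400,400),interpolation=cv2.INTER_CUBIC)
b=cv2.imread('pics/t8.png')[150:260,190:360];b=cv2.resize(b,(618,400),interpolation=cv2.INTER_CUBIC)
cv2.imwrite('pics/z8.png',cv2.resize(np.hstack([a,b]),None,fx=.78,fy=.78))
E
```

```text
11.75 [ 0.41155385 -0.23287555  0.20556223] 0.021716832781878873 [5.5268336  2.45133818 3.76976826]
handle [{'centre': [254.4, 132.7], 'conf': 0.84}] [{'centre': [332.4, 205.7], 'conf': 0.5}]
throat [] [{'centre': [329.6, 211.5], 'conf': 0.85}]
cross_pin [] [{'centre': [333.2, 211.7], 'conf': 0.69}]
```

View pics/z8.png

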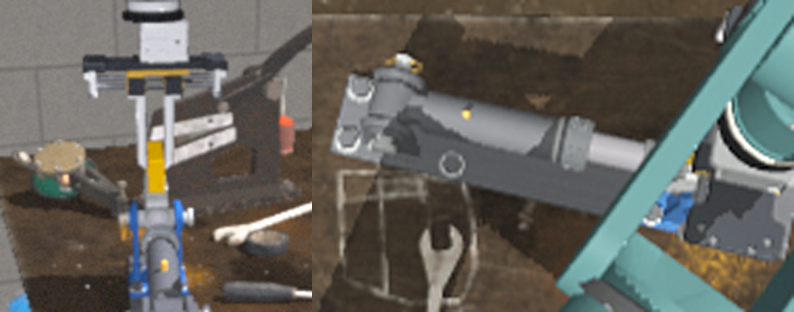

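>>> send_rows(moves="1 0 0.003 -0.0005 0; 1 0 0.003 -0.0005 0; 1 0 0.003 -0.0005 0; 1 0 0.003 -0.0005 0; 1 0 0.003 -0.0005 0; 1 0 0.003 -0.0005 0; 1 0 0.003 -0.0005 0; 1 0 0.003 0 0; 1 0 0 0 0; 1 0 0 0 0")

```text
time: 12.88
tool_pos: [0.4102, -0.2385, 0.1808]
ee_rot: [-1.573, -0.006, -0.224]
wrist_force: [5.9, -2.7, 1.1]
width: 0.0212
```

```bash
python3 - <<'E'
from h import *
s=snap('side','s9.png');t=snap('top','t9.png')
o=robot.get_obs();p=o['tool_pos'];print(o['time'],p,o['width'],o['wrist_force'])
for n in ['handle','throat','cross_pin']:
  print(n,imaging.landmark_of(s,n)[:1],imaging.landmark_of(t,n)[:1])
im=cv2.imread('pics/s9.png')[60:210,180:330];a=cv2.resize(im,(400,400),interpolation=cv2.INTER_CUBIC)
b=cv2.imread('pics/t9.png')[150:260,190:360];b=cv2.resize(b,(618,400),interpolation=cv2.INTER_CUBIC)
cv2.imwrite('pics/z9.png',cv2.resize(np.hstack([a,b]),None,fx=.78,fy=.78))
E
```

```text
12.9833 [ 0.41021852 -0.23847681  0.18076373] 0.02142558424875346 [ 6.36461717 -4.07533309  1.31097704]
handle [{'centre': [255.7, 140.8], 'conf': 0.91}] [{'centre': [331.2, 204.3], 'conf': 0.78}]
throat [{'centre': [251.5, 163.3], 'conf': 0.92}] [{'centre': [327.1, 213.3], 'conf': 0.8}]
cross_pin [{'centre': [252.4, 161.7], 'conf': 0.83}] [{'centre': [331.8, 211.1], 'conf': 0.66}]
```

View pics/z9.png

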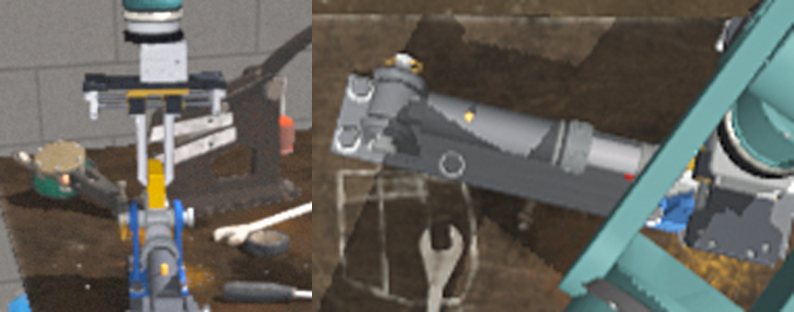

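The handle is near its expected seated height, but the force is low. I'll press on until it meets a hard stop.

>>> send_rows(moves="1 0 0.001 0 0; 1 0 0.001 0 0; 1 0 0.001 0 0; 1 0 0.001 0 0; 1 0 0.001 0 0; 1 0 0 0 0; 1 0 0 0 0; 1 0 0 0 0; 1 0 0 0 0; 1 0 0 0 0")

```text
time: 14.12
tool_pos: [0.4103, -0.2386, 0.1806]
ee_rot: [-1.575, -0.009, -0.224]
wrist_force: [0.3, 0.4, 18.4]
width: 0.0215
```

>>> send_rows(moves="1 0 0.001 0 0; 1 0 0.001 0 0; 1 0 0.001 0 0; 1 0 0.001 0 0; 1 0 0.001 0 0; 1 0 0 0 0; 1 0 0 0 0; 1 0 0 0 0; 1 0 0 0 0; 1 0 0 0 0")

```text
time: 14.95
tool_pos: [0.4104, -0.2388, 0.1802]
ee_rot: [-1.576, -0.011, -0.224]
wrist_force: [-5.9, 5.6, 34.0]
width: 0.0218
```

```bash
python3 - <<'E'
from h import *
s=snap('side','s10.png')
t=snap('top','t10.png')
o=robot.get_obs();p=o['tool_pos'];print(o['time'],p,o['width'],o['wrist_force'])
for n in ['handle','throat','cross_pin']:
  print(n,imaging.landmark_of(s,n)[:1],imaging.landmark_of(t,n)[:1])
E
```

```text
15.05 [ 0.41036537 -0.23875636  0.18021385] 0.021311053450455475 [-6.99646193  6.46753676 34.94304119]
handle [{'centre': [254.3, 139.8], 'conf': 0.95}] [{'centre': [332.5, 208.1], 'conf': 0.69}]
throat [{'centre': [255.1, 164.9], 'conf': 0.91}] [{'centre': [327.7, 213.3], 'conf': 0.61}]
cross_pin [{'centre': [252.6, 159.5], 'conf': 0.58}] [{'centre': [330.3, 210.5], 'conf': 0.74}]
```

It stops hard at 35 N, with the handle about 0.184 m high (0.185 expected). To check the latch, I'll tug upward gently.

>>> send_rows(moves="1 0 -0.004 0 0; 1 0 -0.004 0 0; 1 0 -0.002 0 0; 1 0 -0.002 0 0; 1 0 -0.002 0 0; 1 0 -0.002 0 0; 1 0 -0.002 0 0; 1 0 0 0 0; 1 0 0 0 0; 1 0 0 0 0")

```text
time: 16.18
tool_pos: [0.4104, -0.2374, 0.1856]
ee_rot: [-1.57, -0.003, -0.224]
wrist_force: [10.9, -2.4, -7.3]
width: 0.0217
```

>>> send_rows(moves="1 0 -0.001 0 0; 1 0 -0.001 0 0; 1 0 -0.001 0 0; 1 0 -0.001 0 0; 1 0 0 0 0; 1 0 0 0 0; 1 0 0 0 0; 1 0 0 0 0; 1 0 0 0 0; 1 0 0 0 0")

```text
time: 17.02
tool_pos: [0.4105, -0.2365, 0.1888]
ee_rot: [-1.568, -0.003, -0.223]
wrist_force: [11.5, -0.5, -9.7]
width: 0.0215
```

```bash
python3 - <<'E'
from h import *
s=snap('side','s11.png')
t=snap('top','t11.png')
o=robot.get_obs();p=o['tool_pos'];print(o['time'],p,o['width'],o['wrist_force'])
for n in ['handle','throat','cross_pin']:
  print(n,imaging.landmark_of(s,n)[:1],imaging.landmark_of(t,n)[:1])
im=cv2.imread('pics/s11.png')[60:210,180:330];a=cv2.resize(im,(400,400),interpolation=cv2.INTER_CUBIC)
b=cv2.imread('pics/t11.png')[150:260,190:360];b=cv2.resize(b,(618,400),interpolation=cv2.INTER_CUBIC)
cv2.imwrite('pics/z11.png',cv2.resize(np.hstack([a,b]),None,fx=.78,fy=.78))
E
```

```text
17.1167 [ 0.41055113 -0.23652936  0.18881877] 0.021507195674033468 [ 11.41250385  -1.19597319 -10.66485066]
handle [{'centre': [253.0, 138.0], 'conf': 0.63}] [{'centre': [333.7, 203.7], 'conf': 0.68}]
throat [{'centre': [254.0, 160.8], 'conf': 0.63}] [{'centre': [330.4, 216.1], 'conf': 0.74}]
cross_pin [{'centre': [252.4, 161.0], 'conf': 0.76}] [{'centre': [333.8, 211.5], 'conf': 0.72}]
```

View pics/z11.png

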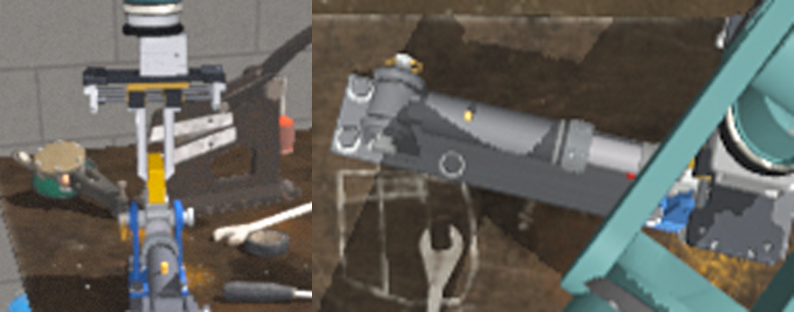

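>>> send_rows(moves="1 0 -0.001 0 0; 1 0 -0.001 0 0; 1 0 -0.001 0 0; 1 0 -0.001 0 0; 1 0 -0.001 0 0; 1 0 -0.001 0 0; 1 0 0 0 0; 1 0 0 0 0; 1 0 0 0 0; 1 0 0 0 0")

```text
time: 18.25
tool_pos: [0.4104, -0.2361, 0.1899]
ee_rot: [-1.565, 0.001, -0.223]
wrist_force: [17.1, -4.3, -26.3]
width: 0.0216
```

```bash
python3 - <<'E'
from h import *
o=robot.get_obs();p=o['tool_pos'];print(o['time'],p,o['width'],o['wrist_force'])
t=snap('top','t12.png')
d=np.array([-.2211,-.9752]); 
for c in [(.4128,-.2473,.11)]:
  for n,off,z in(('throat',0,0),('handle',-.005,.075)):
    for im in('top',): print(n,proj(t,(c[0]+d[0]*off,c[1]+d[1]*off,.11+z)))
s=snap('side','s12.png')
print(proj(s,(.4128,-.2473,.11)),proj(s,(.4139,-.2424,.185)),proj(s,(.4139,-.2424,.195)))
print(imaging.landmark_of(s,'handle')[:1],imaging.landmark_of(s,'throat')[:1])
b=np.hstack([cv2.resize(cv2.imread(f'pics/t{k}.png')[190:235,300:340],(260,292),interpolation=cv2.INTER_CUBIC) for k in(8,10,12)])
b2=np.hstack([cv2.resize(cv2.imread(f'pics/s{k}.png')[120:220,220:290],(200,286),interpolation=cv2.INTER_CUBIC) for k in(8,10,12)])
cv2.imwrite('pics/z12.png',np.vstack([b,np.pad(b2,((0,0),(0,180),(0,0)))]))
E
```

```text
18.25 [ 0.41043143 -0.2360887   0.18993493] 0.02162840765684455 [ 17.12059016  -4.28354339 -26.30077623]
throat [330.93843307 210.89443458]
handle [335.43190043 205.55260467]
[253.44283132 164.56242619] [252.92142808 139.80317011] [252.83904424 136.3015429 ]
[{'centre': [254.6, 137.3], 'conf': 0.69}] []
```

View pics/z12.png

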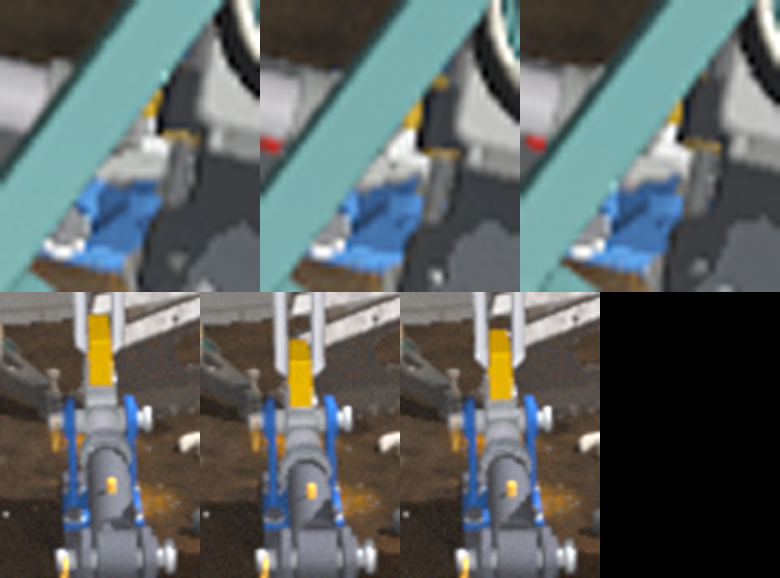

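The upward pull stalls at 0.190 m with 26 N, so the latch holds the pin with about 9 mm of play. I'll push back down to the seat, unload, then open.

>>> send_rows(moves="1 0 0.004 0 0; 1 0 0.004 0 0; 1 0 0.004 0 0; 1 0 0.004 0 0; 1 0 0.003 0 0; 1 0 0.003 0 0; 1 0 0.001 0 0; 1 0 0 0 0; 1 0 0 0 0; 1 0 0 0 0")

```text
time: 19.28
tool_pos: [0.4103, -0.2386, 0.1804]
ee_rot: [-1.575, -0.008, -0.224]
wrist_force: [0.3, 1.5, 18.3]
width: 0.0216
```

>>> send_rows(moves="1 0 -0.0025 0 0; 1 0 -0.0025 0 0; 1 0 0 0 0; -1 0 0 0 0; -1 0 0 0 0; -1 0 0 0 0; -1 0 0 0 0; -1 0 0 0 0; -1 0 0 0 0; -1 0 0 0 0")

```text
time: 20.12
tool_pos: [0.4082, -0.237, 0.1797]
ee_rot: [-1.571, 0.001, -0.224]
wrist_force: [-0.3, 0.1, 0.2]
width: 0.0644
```

>>> send_rows(moves="-1 0 0 0 0; -1 0 0 0 0; -1 0 0 0 0; -1 0 -0.015 0 0; -1 0 -0.025 0 0; -1 0 -0.03 0 0; -1 0 -0.03 0 0; -1 0 -0.03 0 0; -1 0 0 0 0; -1 0 0 0 0")

```text
time: 20.95
tool_pos: [0.4091, -0.2376, 0.3122]
ee_rot: [-1.573, -0.005, -0.224]
wrist_force: [-0.3, 0.4, -0.2]
width: 0.0943
```

```bash
python3 - <<'E'
from h import *
o=robot.get_obs();p=o['tool_pos'];print(o['time'],p,o['width'],o['wrist_force'])
s=snap('side','s13.png');t=snap('top','t13.png')
for n in ['handle','throat','cross_pin','nut','oil_can']:
  print(n,imaging.landmark_of(s,n)[:1],imaging.landmark_of(t,n)[:1])
a=cv2.resize(s['image'][60:210,180:330][:,:,::-1],(400,400),interpolation=cv2.INTER_CUBIC)
b=cv2.resize(t['image'][170:250,280:360][:,:,::-1],(400,400),interpolation=cv2.INTER_CUBIC)
cv2.imwrite('pics/z13.png',np.hstack([a,b]))
E
```

```text
20.95 [ 0.40913138 -0.23762174  0.31224442] 0.09431524876468335 [-0.3032799   0.37787029 -0.22347382]
handle [{'centre': [253.9, 138.7], 'conf': 0.61}] [{'centre': [330.8, 204.9], 'conf': 0.75}]
throat [{'centre': [253.3, 163.5], 'conf': 0.59}] [{'centre': [329.6, 216.2], 'conf': 0.91}]
cross_pin [{'centre': [253.9, 164.2], 'conf': 0.76}] [{'centre': [332.2, 210.9], 'conf': 0.68}]
nut [{'centre': [305.8, 290.6], 'conf': 0.41}] [{'centre': [171.0, 213.9], 'conf': 0.53}]
oil_can [{'centre': [279.3, 306.7], 'conf': 0.68}] [{'centre': [155.6, 187.4], 'conf': 0.73}]
```

View pics/z13.png

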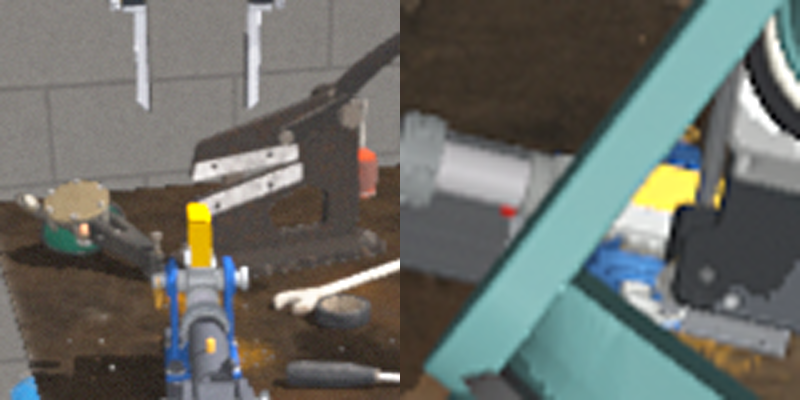

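The hook sits between the blue lugs with the handle low (zoom left, about (200,225)), the fingers are clear above it, and the can and nut haven't moved. Handing in.

```bash
python3 - <<'E'
from h import *
print(order.close_job())
E
```

```text
the job is handed in; nothing more can be done
None
```

The hook is coupled on the cross pin and the job is handed in, at about 21 s of the 40 s allowed. I pinched the strap handle, slid the hook out about 29 mm and swung it down onto the pin. I then pressed it home, opened the gripper and lifted clear.

**Seat:** Pressing down stopped hard at 35 N, with the handle about 184 mm above the bench (185 mm expected). After the latch check I pressed it down again, to 18 N, and it stopped at the same height.

**Latch:** I judged this from force, because the latch tongue never showed clearly in a picture. An upward tug moved the handle freely for about 9 mm and then held at 26 N, well above the 10 N that lifts the link. That points to the latch being shut behind the pin, with some play. I did not read the latch angle directly.

**Final pictures:** In the side view, throat and cross pin agree within about 1 pixel. In the top view, where the arm partly hides the hook, they differ by about 6 pixels (roughly 15 mm). Other throat readings in that view disagreed with the pin by 2 to 6 pixels, so I trusted the hard stop.

**Surroundings:** The can and the nut were found where they started, to within a few pixels. The wrist force was about 0 N after I let go.

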